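Click the speed dial up to its mark and start the machine

TASK

Turn the big knurled dial of the speed controller clockwise, by fingertip friction, until it clicks into the detent where its pointer line faces the long tick mark, and do not run past that detent. Then press the round push button fully home and let it come back up. Only touch and push: pinch, lift or shift nothing, and leave the small knob and the tools lying about as they are.

Things in the scene. Friction and masses are not known exactly. Their poses are not given: they have to be found in the camera images.
- dial (a joint): angle of the big knurled dial in rad, growing clockwise seen from above. Seven detents 0.698 rad (40 degrees) apart, from -2.094 to 2.094; at 0 the pointer faces the controller's front (-x of controller), at 0.698 the long mark. Starts one or two detents (0.70 or 1.40 rad) short of the mark. Turning it out of a detent takes up to about 0.11 N m
- dial_top (a point): centre of the big dial's flat top face, on its vertical axis. The dial is a plain metal disc of 92 mm diameter over its knurled rim (flat top 84 mm wide) and 20 mm high; its top lies 74 mm above the bench. It is too broad to grasp: rub its top or rim. It takes a downward push without moving
- dial_pointer (a point): outer end of the pointer line on the dial's top face, 43 mm from the dial's axis; turns with the dial. Past half-way between two detents a sprung ball pulls the dial on into the next by itself once the finger lets go; a finger resting on it can keep it from settling
- long_mark (a point): middle of the long, broad tick mark (17 x 4.5 mm) on the controller's top, 59 mm from the dial's axis; the other six tick marks round the dial are short (5 x 2 mm)
- controller: speed controller: grey box 150 mm deep (x) by 260 mm wide (y), top 52 mm above the bench, fixed to the bench. Origin under its centre on the bench; its x axis points from its front to its back, z up. The dial's axis is at (0, +60) mm, the button's at (-36, -80) mm, the small knob's at (40, -85) mm in this frame
- start_top (a point): centre of the top of the round push button (30 mm diameter); moves down with it
- start (a joint): how far the button is pressed, in m: 0 up, 0.006 fully home, where it takes about 5 N; springs back when let go
- trimmer (a joint): angle of the small knob in rad, 0 at the start; must stay as it is
- trimmer_top (a point): centre of the top of the small black knob (28 mm diameter, 17 mm high, top 69 mm above the bench); leave it alone
- screwdriver: screwdriver, 198 mm long and 30 mm high, lying loose in front of the controller; origin under its middle
- tape_measure: tape measure, 38 x 91 mm and 69 mm high, standing loose to the right (-y) of the controller; origin under its middle
- pliers: pliers, 64 x 186 mm and 13 mm high, lying loose behind the controller; origin under their middle
- sanding_block: sanding block, 64 x 112 mm and 31 mm high, loose at the left; origin under its middle
- masking_tape: roll of masking tape, 100 mm across and 24 mm high, loose at the left; origin under its middle
There are look-alikes about, which are no part of the job. Of the things that look like the masking_tape, take the one that is farthest to the robot's right at the start. Of the things that look like the sanding_block, take the one that is nearest to the robot's base at the start.

How it is judged:
On the way, in this order (a step that is already met when the one before it is completed fails the run):
1. the big dial stands in the detent at the long mark (value of joint dial between 0.5781 and 0.8181 rad and velocity of joint dial between -0.2 and 0.2 rad/s), for 0.2 s.
2. the button is pressed fully home (value of joint start above 0.005 m and value of joint dial between 0.5781 and 0.8181 rad), for 0.02 s.
At the end, for the whole second after the job is handed in: The dial rests within 0.12 rad of the detent at the long mark, the button has been pressed (5 mm or more) after that and is up again, the small knob is within 0.2 rad of its start, and every loose tool is within 20 mm of its start, at rest (value of joint dial between 0.5781 and 0.8181 rad and value of joint trimmer between -0.2 and 0.2 rad and value of joint start below 0.001 m and distance of each of screwdriver, tape_measure, pliers, sanding_block, masking_tape from where it was at the start of the episode below 0.02 m and linear speed of each of screwdriver, tape_measure, pliers, sanding_block, masking_tape below 0.02 m/s); the robot touches nothing.
It fails at once if the dial runs past the long mark towards the next detent (over 0.40 rad beyond it) (value of joint dial above 1.098 rad).
It fails at once if the dial is turned the wrong way, past the detents it can start in (value of joint dial below -1.117 rad).
It fails at once if the button is pressed before the dial stands at the mark (value of joint start above 0.003 m and (value of joint dial below 0.498 rad or value of joint dial above 0.898 rad)).
It fails at once if the small knob is turned by more than 0.2 rad (not (value of joint trimmer between -0.2 and 0.2 rad)).
It fails at once if a loose tool is lifted, carried or shifted by more than 20 mm (distance of any of screwdriver, tape_measure, pliers, sanding_block, masking_tape from where it was at the start of the episode above 0.02 m).
It also fails if it takes over 64 s, if anything falls off the work surface, if the arm or the gripper's body presses on something with over 40 N, if the wrist force passes 120 N, or if a joint passes its speed limit or range.

ROBOT

A 6-joint arm with a two-finger parallel gripper is mounted at the origin on a cart in front of the work surface, level with it; the furniture and walls round the work are solid. World frame = base frame: x ahead of the robot, y to its left, z up, the work surface at z = 0. Lengths are in m, angles in rad, forces in N, time in s.
With the tool pointing down it reaches from about 0.25 to 0.775 m from the base axis. Payload 4 kg.
Tool frame: the origin (TCP) lies at the centre of the arm's flange, where the gripper is bolted on; the fingertips stand 199 mm ahead of it and the grasp point (between the pads) lies 180 mm ahead of it (robot.tcp_to_tips is the distance from the TCP to the fingertips, in m); z points along the fingers, y is the line along which they close (so a half turn about z gives the same grasp; the last joint's range is limited). The gripper opens to 94 mm and grips with 3 to 60 N. Pads are 16 mm wide; open, the fingers measure 119 mm over their backs; the gripper's body (75 mm by 177 mm) begins 78 mm behind the grasp point.
Start: joints at [-1.26, 0.087, 1.371, -0, 1.684, -0.103], TCP at [0.221, -0.504, 0.405] pointing down, gripper open.
Joint ranges: [-3.1, 3.1], [-0.76, 2.03], [0.27, 2.55], [-1.08, 4.22], [0.17, 2.65], [-2.57, 2.57]. Speed limits (rad/s): [2.79, 2.79, 3.14, 3.14, 3.14, 3.14].

INTERFACE

Orientations are given as [roll, pitch, yaw] about the fixed x, y, z axes, in that order (R = Rz(yaw) Ry(pitch) Rx(roll)).
In Python, from bench import telemetry, snapshot, ticket, robot gives the robot as it stands.
- The arm moves only by the tool apply_moves, never from a script. Its argument "moves" is a list that holds one entry, the list of rows, each a list of 5 numbers: the shift along the tool's x, y, z in units of 50 mm (1.0 is 50 mm), then the turn about the tool's z in units of 10 degrees (1.0 is 10 degrees), then the closure, from 0 (fully open) to 1 (shut). A call has 1 to 10 rows; each row is the pose to reach, as a shift and turn from the pose commanded when the call began, along the tool's axes at that moment; what a row does not reach only later rows make up. A row lasts 1/8 s, in which the tool goes at most 62.5 mm and 10.7 degrees, less where a joint would pass 70% of its speed; a pose out of reach is approached as far as the arm can. A call with a gripper value outside its range is refused whole. The fingers move at their own pace and stop on an object; the grip force is fixed at half the most. Time passes only in rows, so rows that repeat a pose let the fingers close. It gives the time, the measured TCP pose, the force, the opening and the grip force at its end, in the units of the state.
- telemetry.get_obs(): the state, without advancing time (a new reading comes with each control period).
- snapshot(name): name is "side" or "top"; returns a dict with "image" (420x560x3 uint8, red, green, blue), "fovy" (degrees; the focal length in pixels is half the picture's height over the tangent of half this angle, whatever the lens; pixels are square), "cx", "cy" (the principal point, pixels), "R" (3x3) and "t" (3): a world point X has camera coordinates R X + t. Camera axes: x right, y down, z forward; pixel columns grow to the right and rows downward; lengths in m; the calibration is good to about 2 mm. A picture is of the moment at which its call begins. There is no depth.
- ticket.close_job(): hands the job in; it is judged then, once.
The state is a dict: "time": time; "joint_positions": joint angles; "qvel": joint speeds; "joint_torque": joint torques, N m; "tool_pos": TCP position; "ee_rot": TCP orientation; "wrist_force": force on the tool from outside, world axes, zero at the start; "wrist_torque": the same for the moment, N m; "width": finger opening in m; "finger_force": force on a finger pad.
Only numpy, scipy, OpenCV 4.12 (cv2) and the standard library are available. Lean on these libraries where they do the work, as an engineer would, in place of code of your own. Each camera call takes 0.05 s, during which the arm holds its last target. There are 200 camera calls.

## Working session

There is one attempt and no reset: what is moved stays moved. The work goes in short steps, Python scripts to look and compute and a tool call to move; the robot and the scene stay as the last step left them, time stands still between calls to the robot, and variables do not carry over. Pictures are saved under pics/ and viewed, at most 10 in all, crops included, and the job is handed in when it is done.

Besides the shell and the picture viewer there is one more tool, called after "Call:" as a command line: name --argument value ..., lists and objects as JSON in quotes. apply_moves: Moves the arm, as the interface text tells. Its arguments: {"type":"object","properties":{"moves":{"type":"array","items":{"type":"array","items":{"type":"array","items":{"type":"number"}}}}},"required":["moves"]}

```bash
mkdir -p pics; cat > h.py <<'E'
import numpy as np, cv2
from bench import telemetry, snapshot, ticket, robot
def K(s):
    f=s["image"].shape[0]/2/np.tan(np.radians(s["fovy"])/2); return f,s["cx"],s["cy"]
def ray(s,u,v,z):
    f,cx,cy=K(s);R=np.array(s["R"]);t=np.array(s["t"]);c=-R.T@t
    d=R.T@np.array([(u-cx)/f,(v-cy)/f,1]);return c+d*(z-c[2])/d[2]
def proj(s,X):
    f,cx,cy=K(s);p=np.array(s["R"])@np.array(X)+np.array(s["t"]);return f*p[0]/p[2]+cx,f*p[1]/p[2]+cy
def save(s,n): cv2.imwrite("pics/"+n,s["image"][:,:,::-1])
E
python3 - <<'E'
from h import *
for n in("top","side"):
    s=snapshot(n);save(s,n+"0.png");np.save(n+"0.npy",s,allow_pickle=True);print(n,s["fovy"],s["cx"],s["cy"],-np.array(s["R"]).T@s["t"])
print(telemetry.get_obs())
E
```

```text
top 48.54119364509586 272.10786417735403 211.8529048477414 [0.41788464 0.23262446 1.52790009]
side 55.93070811221779 274.4609523719294 206.7054464024567 [0.08375513 1.12974926 0.48158224]
{'time': 0.1, 'joint_positions': array([-1.26012017e+00,  8.79067563e-02,  1.37204661e+00, -2.58287552e-05,
        1.68359835e+00, -1.03098225e-01]), 'qvel': array([-0.00076889, -0.00172839, -0.00255093, -0.00090234,  0.00040636,
       -0.00015231]), 'joint_torque': array([ 1.63884313e-03, -3.41252875e+01, -3.03302264e+01,  7.19170365e-02,
        3.04680713e-02, -9.20683715e-05]), 'tool_pos': array([ 0.22110428, -0.50350673,  0.40363548]), 'ee_rot': array([-3.13964135e+00, -1.76083892e-04,  4.13771324e-01]), 'wrist_force': array([-0.3359335 , -0.40751516,  0.30224779]), 'wrist_torque': array([0.04240008, 0.02071226, 0.03213075]), 'finger_force': 0.0, 'width': 0.09410108026048766}
```

View pics/top0.png

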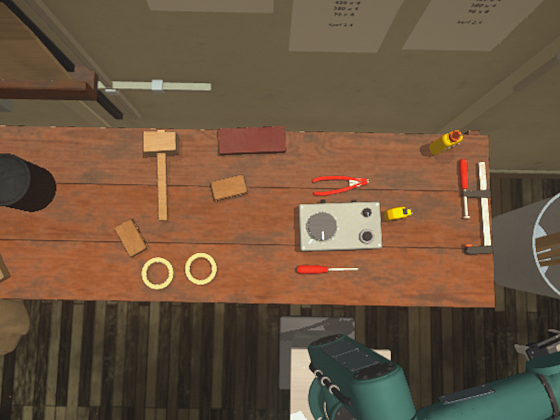

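View pics/side0.png

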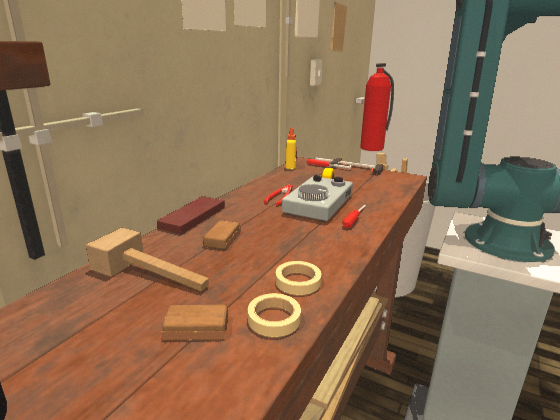

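The top view shows the controller at about (340,226), with the dial at (321,226), the button at (367,237) and the small knob at (367,212). Next I'll measure its pose and enlarge it.

```bash
python3 - <<'E'
from h import *
s=np.load("top0.npy",allow_pickle=True).item();im=s["image"]
c=cv2.resize(im[190:262,286:396],None,fx=7,fy=7,interpolation=cv2.INTER_CUBIC);cv2.imwrite("pics/crop0.png",c[:,:,::-1])
hsv=cv2.cvtColor(im,cv2.COLOR_RGB2HSV);m=((hsv[...,1]<60)&(hsv[...,2]>110)).astype(np.uint8)
m[:190]=0;m[262:]=0;m[:,:286]=0;m[:,396:]=0
cs,_=cv2.findContours(m,0,2);k=max(cs,key=cv2.contourArea)
P=np.array([ray(s,*p[0],.052)[:2] for p in k]).astype(np.float32)
r=cv2.minAreaRect(P);print(r)
c0=np.array(r[0]);a=np.radians(r[2]);print(cv2.boxPoints(r))
E
```

```text
((0.5410860776901245, 0.010413184762001038), (0.14966627955436707, 0.25904136896133423), 3.032020330429077)
[[ 0.4595068   0.13579433]
 [ 0.4732086  -0.12288441]
 [ 0.62266535 -0.11496796]
 [ 0.60896355  0.14371078]]
```

View pics/crop0.png

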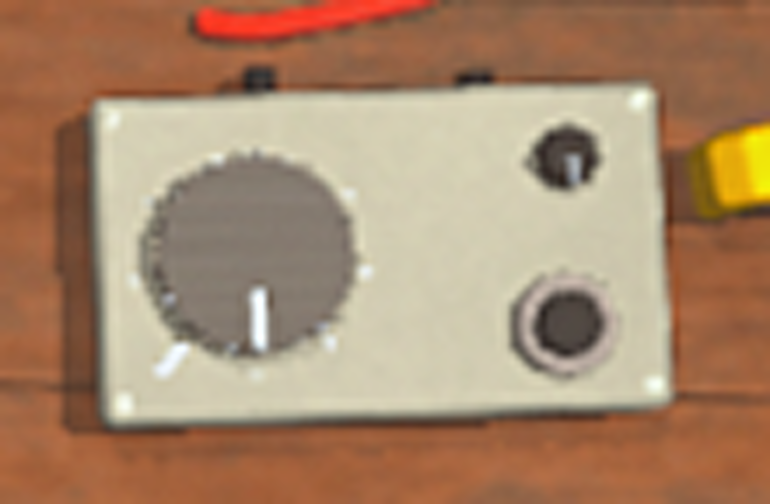

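The pose holds up: the rectangle measures 150 x 259 mm, its yaw is 3.0°, and the dial axis is at about (0.538, 0.070). The pointer faces the front, so the dial is at 0, one detent short. I'll put both half-open fingertips on the dial top, centred on its axis, and twist 40° clockwise.

Call:
apply_moves --moves '[[[1.0,-0.7,0,-0.5,0.47],[2.0,-1.5,0,-1,0.47],[3,-2.3,0.3,-1.5,0.47],[4,-3.1,0.5,-2,0.47],[5,-3.8,0.7,-2.5,0.47],[6,-4.6,0.9,-3,0.47],[7,-5.4,1,-3,0.47],[8,-6.1,1.1,-3,0.47],[9,-6.9,1.3,-3,0.47],[10,-7.6,1.5,-3,0.47]]]'

```text
time: 1.35
tool_pos: [0.5212, 0.0384, 0.3309]
ee_rot: [3.141, 0.0, 0.938]
wrist_force: [0.9, -1.4, 0.1]
width: 0.0495
finger_force: 0.0
```

```bash
cat > d.py <<'E'
from h import *
import sys
from scipy.spatial.transform import Rotation as Ro
o=telemetry.get_obs();T=np.array(eval(sys.argv[1]));R=Ro.from_euler("xyz",o["ee_rot"]).as_matrix()
print(o["time"],o["tool_pos"],o["ee_rot"],o["width"],"q6",o["joint_positions"][5],"F",o["wrist_force"],"M",o["wrist_torque"])
print("units",R.T@(T-o["tool_pos"])/.05)
E
python3 d.py "[.538,.0703,.30]"
```

```text
1.35 [0.5211971  0.03837019 0.33089613] [3.14129359e+00 3.32609583e-04 9.37794433e-01] 0.04949096597745758 q6 0.5981179121118072 F [ 0.93773207 -1.35635659  0.14785   ] M [-0.06874688 -0.08668272  0.05395851]
units [ 0.71387816 -0.10700903  0.61765312]
```

Call:
apply_moves --moves '[[[0.3,-0.05,0.3,0,0.47],[0.55,-0.1,0.6,0,0.47],[0.55,-0.1,0.6,0,0.47],[0.55,-0.1,0.6,0,0.47]]]'

```text
time: 1.85
tool_pos: [0.5328, 0.0602, 0.3017]
ee_rot: [3.141, 0.0, 0.936]
wrist_force: [0.5, -0.5, 1.4]
width: 0.0498
finger_force: 0.0
```

```bash
python3 d.py "[.538,.0703,.273]"; python3 -c "
from h import *
for n in('top','side'):
  s=snapshot(n);im=s['image']; print(proj(s,(.538,.0703,.074)))
  u,v=map(int,proj(s,(.538,.0703,.1)));c=cv2.resize(im[max(0,v-50):v+50,u-66:u+66],None,fx=6,fy=6,interpolation=cv2.INTER_CUBIC);cv2.imwrite('pics/%s1.png'%n,c[:,:,::-1])"
```

```text
1.85 [0.53275332 0.06024181 0.30165352] [3.14114891e+00 3.35342217e-04 9.35675899e-01] 0.04984260527424759 q6 0.6421547882773079 F [ 0.49031066 -0.50439026  1.44071944] M [-0.04076701 -0.06764289  0.03494697]
units [ 0.22438348 -0.03512804  0.57297968]
(np.float64(321.79422387072077), np.float64(225.81782372114878))
(np.float64(313.41062636509633), np.float64(187.93722331322093))
```

View pics/side1.png

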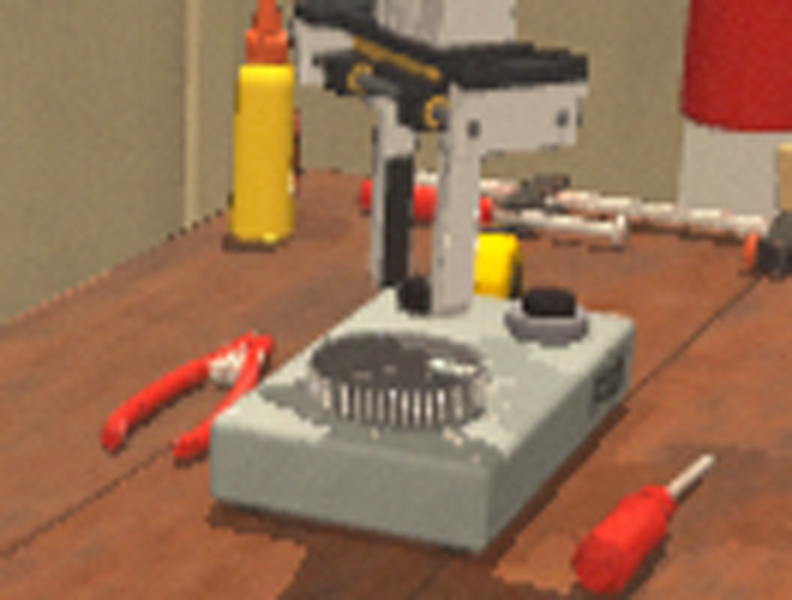

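The side view shows the dial where predicted (crop about (398,365)), with the fingers above it and still about 11 mm short. I'll correct that and descend slowly.

Call:
apply_moves --moves '[[[0.22,-0.03,0.1,0,0.47],[0.22,-0.03,0.3,0,0.47],[0.22,-0.03,0.4,0,0.47],[0.22,-0.03,0.4,0,0.47]]]'

```text
time: 2.45
tool_pos: [0.538, 0.0712, 0.2803]
ee_rot: [-3.14, 0.001, 0.937]
wrist_force: [-0.5, 0.1, 0.3]
width: 0.0499
finger_force: 0.0
```

```bash
python3 d.py "[.538,.0703,.273]"
```

```text
2.45 [0.53800746 0.0711706  0.28031366] [-3.14013810e+00  1.33985941e-03  9.37488854e-01] 0.04985098603224762 q6 0.6604144888223303 F [-0.46280942  0.08034242  0.34425989] M [-0.01739673 -0.08680039  0.03888649]
units [-0.01392769  0.01039718  0.14627702]
```

Call:
apply_moves --moves '[[[0,0,0.1,0,0.47],[0,0,0.16,0,0.47],[0,0,0.2,0,0.47],[0,0,0.2,0,0.47]]]'

```text
time: 2.95
tool_pos: [0.5382, 0.0711, 0.2734]
ee_rot: [3.141, -0.0, 0.937]
wrist_force: [-3.1, -0.1, 8.0]
width: 0.0497
finger_force: 4.0
```

```bash
python3 d.py "[.538,.0703,.273]"
```

```text
2.95 [0.53819269 0.07114999 0.27340957] [ 3.14092587e+00 -2.92481804e-04  9.37414768e-01] 0.049674556070311515 q6 0.6604480227813242 F [-3.07598446 -0.12830212  8.00481353] M [-0.08438966  0.677451   -0.02134953]
units [-0.01598568  0.00695004  0.00819128]
```

Call:
apply_moves --moves '[[[0,0,0.05,0,0.47],[0,0,0.08,0,0.47],[0,0,0.08,0.4,0.47],[0,0,0.08,0.8,0.47],[0,0,0.08,1.2,0.47],[0,0,0.08,1.6,0.47],[0,0,0.08,2.0,0.47],[0,0,0.08,2.4,0.47],[0,0,0.08,2.4,0.47]]]'

```text
time: 4.08
tool_pos: [0.5398, 0.0711, 0.2733]
ee_rot: [3.136, -0.008, 0.519]
wrist_force: [-2.4, -1.2, 16.6]
width: 0.0496
finger_force: 8.4
```

```bash
python3 d.py "[.538,.0703,.273]"; python3 -c "
from h import *
s=snapshot('side');im=s['image']; u,v=map(int,proj(s,(.538,.0703,.074)));c=cv2.resize(im[v-30:v+30,u-40:u+40],None,fx=8,fy=8,interpolation=cv2.INTER_CUBIC);cv2.imwrite('pics/side2.png',c[:,:,::-1])"
```

```text
4.075 [0.53977212 0.07107168 0.273283  ] [ 3.13646416 -0.00842409  0.51856911] 0.04958495728733877 q6 1.0792511786197667 F [-2.36476395 -1.17686405 16.55888666] M [0.00566429 0.49634319 0.11978646]
units [-0.0384785  -0.00418928  0.00531469]
```

View pics/side2.png

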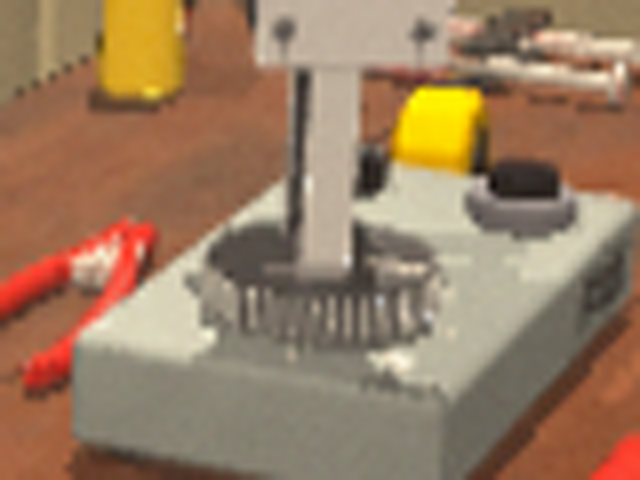

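The pointer at crop (400,268) looks nearly unmoved, so I'll measure its angle by ray casting.

```bash
cat > p.py <<'E'
from h import *
import sys
def ang(n):
    s=snapshot(n);im=s["image"].astype(int);C=np.array([.538,.0703]);yaw=np.radians(3.03)
    L=[]
    for v in range(150,260):
        for u in range(260,380):
            X=ray(s,u,v,.074)[:2]-C;r=np.hypot(*X)
            if .018<r<.04 and im[v,u].min()>(130): 
                L.append((X[0],X[1],im[v,u].min()))
    if not L: return n,None
    L=np.array(L);a=np.arctan2(L[:,1],L[:,0])-yaw-np.pi  # 0 at front; clockwise from above = decreasing math angle
    a=(-a+np.pi)%(2*np.pi)-np.pi
    return n,len(L),np.round(np.sort(a),2)
for n in sys.argv[1:]: print(*ang(n))
E
python3 p.py side top
```

```text
side 28 [-2.35 -2.22 -2.18 -2.15 -2.1  -2.06 -1.99 -1.97 -1.89 -1.87 -1.84 -1.81
 -1.77 -1.73 -1.68 -1.66 -1.54 -1.34 -1.28 -0.96  0.02  0.06  0.11  0.17
  0.24  0.79  1.27  1.42]
top 12 [-0.61 -0.52 -0.47 -0.43 -0.38 -0.37 -0.33 -0.29 -0.26 -0.22 -0.19 -0.17]
```

It slipped, with about 0.14 N m reached at 17 N. I'll widen the fingers slightly, press at about 36 N and turn in smaller steps.

Call:
apply_moves --moves '[[[0,0,-0.05,0,0.41],[0,0,0,0,0.41],[0,0,0.08,0,0.41],[0,0,0.16,0,0.41],[0,0,0.16,0,0.41],[0,0,0.16,0.4,0.41],[0,0,0.16,0.8,0.41],[0,0,0.16,1.2,0.41],[0,0,0.16,1.6,0.41],[0,0,0.16,1.6,0.41]]]'

```text
time: 5.48
tool_pos: [0.5398, 0.0704, 0.2729]
ee_rot: [3.136, -0.013, 0.239]
wrist_force: [-14.6, -4.0, 45.2]
width: 0.0553
finger_force: 22.9
```

```bash
python3 d.py "[.538,.0703,.273]"; python3 p.py side top
```

```text
5.475 [0.53981924 0.07036279 0.27285076] [ 3.13575937 -0.01264996  0.23861276] 0.055319925954089466 q6 1.358999979342304 F [-14.64771597  -4.02306605  45.24976498] M [-5.77960592e-01  2.89354211e+00 -9.93992773e-04]
units [-0.03561003 -0.00735942 -0.00347858]
side 28 [-2.85 -2.75 -2.64 -2.61 -2.53 -2.5  -2.43 -2.39 -2.35 -2.33 -2.31 -2.23
 -2.22 -2.18 -2.15 -2.1  -2.06 -1.97  0.27  0.33  0.39  0.41  1.42  1.56
  2.15  2.22  2.62  3.08]
top None
```

The dial now follows without slipping and stands at about 0.35 rad, half-way. I'll turn 16° more, then lift off straight up.

Call:
apply_moves --moves '[[[0,0,-0.03,0.4,0.41],[0,0,-0.03,0.8,0.41],[0,0,-0.03,1.2,0.41],[0,0,-0.03,1.6,0.41],[0,0,-0.03,1.6,0.41]]]'

```text
time: 6.2
tool_pos: [0.5397, 0.0698, 0.2729]
ee_rot: [3.138, -0.013, -0.041]
wrist_force: [-12.8, -5.8, 40.8]
width: 0.0553
finger_force: 20.4
```

```bash
python3 d.py "[.538,.0703,.273]"; python3 p.py side top
```

```text
6.2 [0.53974201 0.06984253 0.27291737] [ 3.13783802 -0.01272167 -0.04137397] 0.0552580999062809 q6 1.6386947259900013 F [-12.78538752  -5.82164499  40.84754929] M [-0.91900432  2.50945853 -0.21694607]
units [-0.03516485 -0.00769247 -0.00212894]
side 28 [-3.05 -2.99 -2.93 -2.85 -2.83 -2.76 -2.75 -2.69 -2.64 -2.61 -2.53 -2.43
 -2.39 -2.31 -2.23 -2.15  0.79  2.15  2.22  2.27  2.62  2.62  2.63  2.63
  2.95  2.98  3.02  3.08]
top None
```

Call:
apply_moves --moves '[[[0,0,-0.1,0,0.41],[0,0,-0.25,0,0.41],[0,0,-0.6,0,0.41],[0,0,-1.2,0,0.41],[0,0,-1.2,0,0.41]]]'

```text
time: 6.92
tool_pos: [0.539, 0.0714, 0.3233]
ee_rot: [-3.141, -0.005, -0.04]
wrist_force: [-0.2, -0.1, 0.2]
width: 0.0553
finger_force: 0.0
```

```bash
python3 d.py "[.538,.0703,.273]"; python3 p.py side top;  python3 -c "
from h import *
s=snapshot('side');im=s['image']; u,v=map(int,proj(s,(.538,.0703,.074)));c=cv2.resize(im[v-30:v+30,u-40:u+40],None,fx=8,fy=8,interpolation=cv2.INTER_CUBIC);cv2.imwrite('pics/side3.png',c[:,:,::-1])"
```

```text
6.925 [0.53896889 0.07140614 0.32333871] [-3.14114561 -0.00492803 -0.03964993] 0.05530625720556741 q6 1.637831711639579 F [-0.20897506 -0.1489576   0.20367555] M [ 0.05433405  0.01129093 -0.008593  ]
units [-0.02344684  0.02332362  1.00666064]
side 12 [-2.39 -2.31 -2.23 -2.15 -2.06 -1.97 -1.89 -1.81 -1.73 -1.34 -1.28 -0.96]
top None
```

View pics/side3.png

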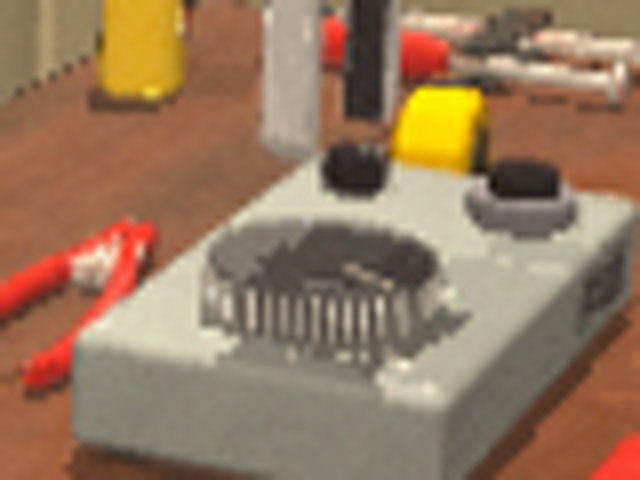

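The pointer in shadow, crop (345,265) to (400,282), appears to face the long mark at (410,385). I'll move over to the button with the fingers closed, which clears the shadow, and check the dial from both cameras.

Call:
apply_moves --moves '[[[-0.1,0.6,0,0,0.6],[-0.2,1.2,0,0,0.8],[-0.35,2.0,0,0,1],[-0.48,2.7,0,0,1],[-0.48,2.88,0,0,1],[-0.48,2.88,0,0,1],[-0.48,2.88,0,0,1],[-0.48,2.88,0,0,1]]]'

```text
time: 8.07
tool_pos: [0.5088, -0.0708, 0.3208]
ee_rot: [-3.141, 0.0, -0.038]
wrist_force: [-0.3, -0.1, 1.4]
width: 0.0005
finger_force: 0.0
```

```bash
python3 d.py "[.5094,-.0714,.27]"; sed -i 's/>(130)/>(115)/' p.py; python3 p.py side top;  python3 -c "
from h import *
for u,v in((316.1,190.1),(323,192.3)):
  s=snapshot('side');X=ray(s,u,v,.074)[:2]-[.538,.0703];print(X,-(np.arctan2(X[1],X[0])-np.pi-.053))
s=snapshot('top');im=s['image'];print('button',ray(s,367.1,236,.065))
c=cv2.resize(im[190:262,286:396],None,fx=7,fy=7,interpolation=cv2.INTER_CUBIC);cv2.imwrite('pics/top4.png',c[:,:,::-1])"
```

```text
8.075 [ 0.50875576 -0.07077808  0.32075567] [-3.14134108e+00  1.08647187e-04 -3.83727750e-02] 0.0005423547432220971 q6 1.3604425961045747 F [-0.30540137 -0.09035245  1.36652793] M [ 0.00530239  0.02117617 -0.00618071]
units [0.01346272 0.01219031 1.0151089 ]
side 30 [-2.83 -2.76 -2.69 -2.61 -2.43 -2.39 -2.31 -2.23 -2.22 -2.15 -2.06 -1.97
 -1.89 -1.81 -1.73 -1.66 -1.57 -1.49 -1.41 -1.34 -1.28 -0.96  0.62  0.64
  0.68  0.71  0.79  0.81  0.92  3.14]
top 31 [-3.07 -2.96 -2.82 -2.55 -2.45 -2.29 -2.12 -1.93 -1.18 -1.16  0.41  0.47
  0.48  0.48  0.52  0.52  0.53  0.54  0.56  0.57  0.59  0.6   0.63  0.67
  1.22  1.34  1.41  1.42  2.    2.02  3.01]
[-0.01502361  0.01364346] 0.7902912103965415
[-0.04054321  0.02066335] 0.5243476745674905
button [ 0.5093359  -0.07353443  0.065     ]
```

View pics/top4.png

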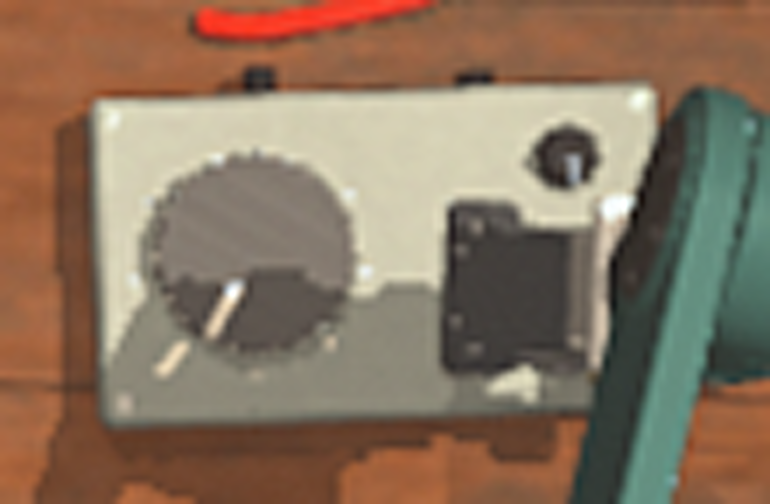

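The top view shows the pointer running (238,287) to (213,338), while the long mark runs (185,345) to (160,375). The dial may not be fully in the detent. I'll compare it with the initial picture by line direction.

```bash
cat > l.py <<'E'
from h import *
def fit(s,tag,rmin=.012,rmax=.041):
    im=s["image"];U,V=np.meshgrid(np.arange(280*4,400*4)/4,np.arange(160*4,262*4)/4)
    g=cv2.remap(im.min(2).astype(np.float32),U.astype(np.float32),V.astype(np.float32),cv2.INTER_CUBIC)
    f,cx,cy=K(s);R=np.array(s["R"]);c=-R.T@np.array(s["t"])
    d=np.stack([(U-cx)/f,(V-cy)/f,np.ones_like(U)],-1)@R;X=(c+d*((.074-c[2])/d[...,2])[...,None])[...,:2]-[.538,.0703]
    r=np.hypot(X[...,0],X[...,1]);a=-(np.arctan2(X[...,1],X[...,0])-np.pi-.053);a=(a+np.pi)%(2*np.pi)-np.pi
    m=(r>rmin)&(r<rmax)&(a>-.5)&(a<1.2)
    th=(np.percentile(g[m],50)+g[m].max())/2
    P=X[m&(g>th)].astype(np.float32)
    vx,vy,x0,y0=cv2.fitLine(P,cv2.DIST_L2,0,.01,.01).ravel()
    al=-(np.arctan2(vy,vx)-.053);al=(al+np.pi/2)%np.pi-np.pi/2
    print(tag,len(P),"linedir",round(al,3),"centroid",P.mean(0),"polar",round(float(np.median(a[m&(g>th)])),3), "line offset from axis",round(float(vx*y0-vy*x0),4))
if __name__=="__main__":
    for n in("top","side"):
        fit(np.load(n+"0.npy",allow_pickle=True).item(),n+"0");fit(snapshot(n),n)
E
python3 l.py
```

```text
top0 237 linedir 0.009 centroid [-0.02868001 -0.00261074] polar -0.037 line offset from axis -0.0013
top 142 linedir 0.54 centroid [-0.02113394  0.01100632] polar 0.534 line offset from axis -0.0002
side0 97 linedir 0.145 centroid [-0.02866031  0.0009842 ] polar 0.089 line offset from axis -0.0017
side 42 linedir 0.663 centroid [-0.01751758  0.01397522] polar 0.732 line offset from axis 0.0014
```

Both views put the dial near 0.54 rad: past half-way but not settled, and the band starts at 0.578. I'll go back and nudge it about 9° further.

Call:
apply_moves --moves '[[[0.1,-0.6,0,0,0.8],[0.2,-1.2,0,0,0.6],[0.35,-2.0,0,0,0.41],[0.48,-2.7,0,0,0.41],[0.46,-2.88,0,0,0.41],[0.46,-2.88,0,0,0.41],[0.46,-2.88,0.4,0,0.41],[0.46,-2.88,0.8,0,0.41],[0.46,-2.88,0.9,0,0.41],[0.46,-2.88,0.9,0,0.41]]]'

```text
time: 9.68
tool_pos: [0.5373, 0.0704, 0.2759]
ee_rot: [3.141, 0.0, -0.041]
wrist_force: [1.0, 0.3, 0.4]
width: 0.0555
finger_force: 0.0
```

```bash
python3 d.py "[.538,.0703,.273]"
```

```text
9.675 [0.53725693 0.07039309 0.27593106] [ 3.14120844e+00  2.76626088e-04 -4.12056838e-02] 0.055466531062055416 q6 1.6377895308167385 F [0.97096661 0.27503471 0.41692965] M [ 0.03203373 -0.03257349  0.03730517]
units [0.01494169 0.00122558 0.05861748]
```

Call:
apply_moves --moves '[[[0.02,0,0.1,0,0.41],[0.02,0,0.2,0,0.41],[0.02,0,0.29,0,0.41],[0.02,0,0.29,0,0.41],[0.02,0,0.29,0.3,0.41],[0.02,0,0.29,0.6,0.41],[0.02,0,0.29,0.9,0.41],[0.02,0,0.29,0.9,0.41]]]'

```text
time: 10.68
tool_pos: [0.5384, 0.071, 0.273]
ee_rot: [3.141, -0.007, -0.196]
wrist_force: [-16.7, -2.5, 40.4]
width: 0.0551
finger_force: 20.2
```

```bash
python3 d.py "[.538,.0703,.273]"; python3 l.py|grep -v 0\ 
```

```text
10.675 [0.53840153 0.07098441 0.2729793 ] [ 3.14137438 -0.00685509 -0.19648926] 0.05510104438016623 q6 1.7947095325346396 F [-16.66947523  -2.53941505  40.42755363] M [-0.40206642  3.48519347  0.09565794]
units [-0.00520076  0.01499263 -0.00044641]
```

Call:
apply_moves --moves '[[[0,0,-0.1,0,0.41],[0,0,-0.3,0,0.41],[0,0,-0.7,0,0.41],[0,0,-1.2,0,0.41],[-0.1,0.7,-1.2,0,0.41],[-0.25,1.5,-1.2,0,0.7],[-0.25,2.2,-1.2,0,1],[-0.2,2.9,-1.2,0,1],[-0.2,2.9,-1.2,0,1],[-0.2,2.9,-1.2,0,1]]]'

```text
time: 12.02
tool_pos: [0.5003, -0.0687, 0.3213]
ee_rot: [-3.141, -0.0, -0.197]
wrist_force: [1.2, 0.4, 0.1]
width: 0.0087
finger_force: 0.0
```

```bash
python3 d.py "[.5094,-.0714,.27]"; python3 l.py|grep -v 0\ ; python3 -c "
from h import *
s=snapshot('top');im=s['image']
c=cv2.resize(im[200:255,290:355],None,fx=10,fy=10,interpolation=cv2.INTER_CUBIC);cv2.imwrite('pics/top5.png',c[:,:,::-1])"
```

```text
12.025 [ 0.50026663 -0.06871094  0.32134757] [-3.14085031e+00 -2.20864221e-05 -1.97219999e-01] 0.008737316575725603 q6 1.5189322781866736 F [1.23926768 0.4399445  0.07520592] M [ 0.03202382  0.04930978 -0.02133048]
units [0.18964185 0.01770845 1.02694266]
top 194 linedir 0.72 centroid [-0.01972327  0.01422317] polar 0.68 line offset from axis -0.001
side 76 linedir 0.851 centroid [-0.019311    0.01856702] polar 0.818 line offset from axis -0.0009
```

View pics/top5.png

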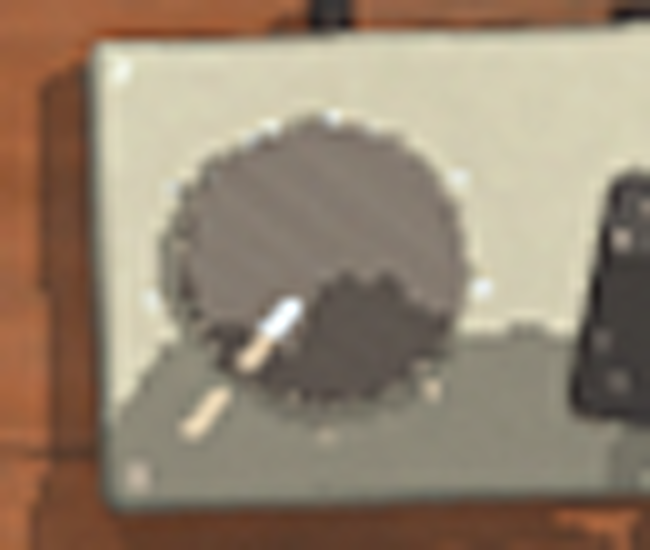

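The pointer (297,300) to (250,360) now lines up with the long mark (225,395) to (185,435), and both cameras give a turn of about 0.71 rad. Now for the button.

Call:
apply_moves --moves '[[[0.19,0.02,0,0,1],[0.19,0.02,0.4,0,1],[0.19,0.02,0.8,0,1],[0.19,0.02,0.8,0,1],[0.19,0.02,0.8,0,1]]]'

```text
time: 12.8
tool_pos: [0.5098, -0.0718, 0.2821]
ee_rot: [3.141, -0.001, -0.197]
wrist_force: [-0.2, 0.7, 0.3]
width: 0.0003
finger_force: 0.0
```

```bash
python3 d.py "[.5094,-.072,.264]"
```

```text
12.8 [ 0.5097516  -0.071792    0.28207894] [ 3.14147115e+00 -1.11876388e-03 -1.96587600e-01] 0.00030007803722525257 q6 1.517321476687762 F [-0.21554527  0.66227244  0.28762398] M [ 0.01931629 -0.00457698 -0.01475171]
units [-0.00648846  0.00540937  0.36157249]
```

Call:
apply_moves --moves '[[[0,0,0.15,0,1],[0,0,0.25,0,1],[0,0,0.32,0,1],[0,0,0.32,0,1],[0,0,0.32,0,1]]]'

```text
time: 13.42
tool_pos: [0.5096, -0.072, 0.2674]
ee_rot: [3.141, -0.003, -0.197]
wrist_force: [-1.0, 0.1, 7.8]
width: 0.0004
finger_force: 3.9
```

Call:
apply_moves --moves '[[[0,0,0.05,0,1],[0,0,0.1,0,1],[0,0,0.1,0,1]]]'

```text
time: 13.8
tool_pos: [0.5096, -0.0719, 0.267]
ee_rot: [3.141, -0.004, -0.197]
wrist_force: [-9.2, 2.7, 27.0]
width: 0.0005
finger_force: 13.3
```

Call:
apply_moves --moves '[[[0,0,-0.1,0,1],[0,0,-0.18,0,1],[0,0,-0.18,0,1],[0,0,-0.18,0,1]]]'

```text
time: 14.3
tool_pos: [0.5097, -0.072, 0.2695]
ee_rot: [-3.142, -0.002, -0.197]
wrist_force: [3.1, -0.5, 3.5]
width: 0.0006
finger_force: 1.8
```

Call:
apply_moves --moves '[[[0,0,-0.3,0,1],[0,0,-1,0,1],[0,0,-2,0,1],[0.5,1,-2,0,1],[1,2,-2,0,1],[1,3,-2,0,1],[1,3,-2,0,1]]]'

```text
time: 15.18
tool_pos: [0.5279, -0.2317, 0.3682]
ee_rot: [-3.142, 0.004, -0.202]
wrist_force: [0.7, 0.7, 0.3]
width: 0.0005
finger_force: 0.0
```

```bash
python3 d.py "[.5094,-.072,.264]"; python3 l.py|grep -v 0\ ; python3 -c "
from h import *
s=snapshot('top');im=s['image']
c=cv2.resize(im[170:282,286:416],None,fx=5,fy=5,interpolation=cv2.INTER_CUBIC);cv2.imwrite('pics/top6.png',c[:,:,::-1])"
```

```text
15.175 [ 0.52788642 -0.2317187   0.36818274] [-3.14150145  0.0040162  -0.20212512] 0.0004543527626573029 q6 1.261196670407583 F [0.72741169 0.73969306 0.27365964] M [ 0.06906263 -0.05307405  0.01760204]
units [-0.99510093 -3.05492947  2.08794682]
top 245 linedir 0.704 centroid [-0.02274696  0.01647847] polar 0.68 line offset from axis -0.0007
side 91 linedir 0.748 centroid [-0.02183262  0.01985153] polar 0.787 line offset from axis 0.0013
```

View pics/top6.png

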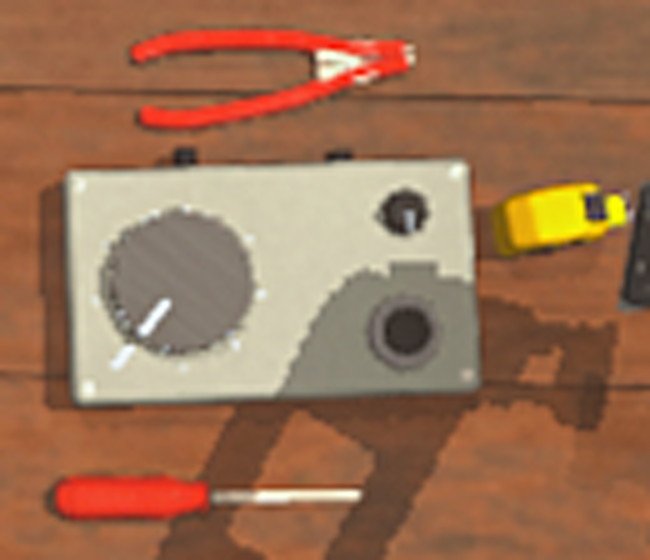

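The pointer is in line with the long mark at about 0.70 rad, the button is up, and the knob and tools are where they were. At the lower stop the button went stiff (27 N). It still pushed back with 3.5 N at 2.5 mm above the stop, so it was fully home. Handing in.

```bash
python3 -c "
from bench import ticket
print(ticket.close_job())"
```

```text
the job is handed in; nothing more can be done
None
```

I turned the dial to the long-mark detent (about 0.70 rad by camera), pressed the button fully home and released it, and handed the job in; the hand-in gave no verdict.

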